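Set out the tray for splitting a cell culture

TASK

Set out the steel tray for splitting the culture, clean things by the tips and waste by the tubes: lay the flask midway between the tip box and the tube rack with its blue cap towards the robot, stand the bottle of pink medium directly behind the tip box and the yellow waste beaker directly behind the tube rack, and directly behind the flask put the large dish with the small dish centred on top of it. Behind means on the side away from the robot, square to the tray; everything stands on the tray floor (the small dish on the large one), flat or upright and let go. Never tip anything over on the way, and leave the bottle of clear buffer and the timer where they are.

Things in the scene. Friction and masses are not known exactly. Their poses are not given: they have to be found in the camera images.
- tray: Low stainless steel tray, 280 (x) by 340 (y) mm, fixed for the run, somewhere ahead of the robot and turned up to 9 degrees. Walls 3 mm thick, rim 14 mm above the bench, floor 3 mm thick. Origin: centre of its underside, on the bench. Its +x points away from the robot (behind), its +y to the left.
- tip_box: Open box of pipette tips: white box with a blue top plate full of small white tips, 116 (x) by 80 (y) mm, 50 mm tall over the tips. Stands firmly on the tray's front half, 105 mm left or right of the tray's centre line (either may be drawn), turned as the tray is. Origin: centre of its underside, on the tray floor; +x points behind.
- tube_rack: Green rack of small capped tubes, 116 (x) by 76 (y) mm, 46 mm tall over the caps. Stands firmly on the tray's front half, 105 mm from the tray's centre line on the side where the tip box is not, turned as the tray is; the free gap between it and the tip box is 132 mm. Origin: centre of its underside, on the tray floor; +x points behind.
- flask: Clear flat culture flask with pink medium and a blue screw cap, lying flat on the bench beside the tray, turned up to 40 degrees; 97 mm long, 50 mm wide (y), 24 mm tall, about 60 g. Origin: under the middle of its overall length, on its underside. Its x axis is its length: the blue cap (23 mm across) is at the -x end, x = -48 to -30 mm; the parallel-sided body, the part to grip across y, runs from x = -17 to +48 mm.
- medium_bottle: Round clear bottle filled with pink medium, orange cap; standing on the bench beside the tray. Body 52 mm across up to 80 mm, then a shoulder to the cap, 34 mm across, from 94 to 118 mm height. About 150 g. Origin: centre of its underside, z up.
- waste_beaker: Yellow plastic waste beaker, empty, open at the top, straight sides 54 mm across, 70 mm tall, wall 2.5 mm, about 60 g; standing on the bench beside the tray. Origin: centre of its underside, z up.
- large_dish: Large closed culture dish, clear with pink medium, a flat disc 60 mm across and 15 mm tall, about 30 g, lying on the bench beside the tray. Origin: centre of its underside, z up.
- small_dish: Small closed culture dish, clear with orange-yellow medium, a flat disc 40 mm across and 12 mm tall, about 20 g, lying on the bench beside the tray. Origin: centre of its underside, z up.
- buffer_bottle: Bystander: a bottle of the same shape and size as the medium bottle but filled with clear, colourless buffer and with a white cap, standing among the loose things beside the tray. Not to be moved. Origin: centre of its underside.
- timer: Bystander: white bench timer, 62 by 66 mm, 18 mm tall, lying on the far left of the bench, beyond the loose things there. Not to be moved. Origin: centre of its underside.
There are look-alikes about, which are no part of the job. Of the things that look like the waste_beaker, the largest one is meant.

How it is judged:
By the outcome, as a careful person would: the job done as asked, in the order asked, and still so for the second after the job is handed in, with the robot touching nothing.
It also fails if it takes over 128 s, if anything falls off the work surface, if the arm or the gripper's body presses on something with over 40 N, if the wrist force passes 120 N, or if a joint passes its speed limit or range.

ROBOT

A 6-joint arm with a two-finger parallel gripper is mounted at the origin on the work surface. World frame = base frame: x ahead of the robot, y to its left, z up, the work surface at z = 0. Lengths are in m, angles in rad, forces in N, time in s.
With the tool pointing down it reaches from about 0.325 to 0.875 m from the base axis. Payload 4.4 kg.
Tool frame: the origin (TCP) lies midway between the tips of the shut fingers; the grasp point (between the pads) lies 19 mm behind it; z points along the fingers, y is the direction in which the jaws open and shut (so a half turn about z gives the same grasp; the last joint's range is limited). The gripper opens to 85 mm and grips with 20 to 120 N. Pads are 22 mm wide; open, the fingers measure 114 mm over their backs; the gripper's body (76 mm by 85 mm) begins 54 mm behind the grasp point. The pads swing forward as they close: fully open they stand 13 mm farther back than shut.
Start: joints at [0.952, 0.207, 1.542, -0, 1.393, -0.15], TCP at [0.26, 0.513, 0.231] pointing down, gripper open.
Joint ranges: [-2.73, 2.73], [-0.86, 2.22], [0.23, 2.46], [-1.11, 4.25], [0.08, 2.63], [-2.82, 2.82]. Speed limits (rad/s): [2.79, 2.79, 3.14, 3.14, 3.14, 3.14].

INTERFACE

Orientations are given as a rotation vector (axis times angle).
In Python, from station import bot gives the robot as it stands.
- The arm moves only by the tool apply_moves, never from a script. Its argument "plan" is a list of rows, each a list of 3 entries, a list of its own where there are three numbers: the shift along the tool's x, y, z in mm, then the turn, a rotation vector about the tool's x, y, z in degrees, then the finger opening in mm, from 0 to 85.4. In form: [[[x, y, z], [wx, wy, wz], jaw], ...]. A call has exactly 5 rows; each row shifts and turns the commanded pose from where the row before left it, along the tool's axes as they then stand; what a row does not reach is not made up. A row lasts 1/10 s, in which the tool goes at most 50 mm and 8.59 degrees, less where a joint would pass 70% of its speed; a pose out of reach is approached as far as the arm can. A call is refused whole if a number of a shift passes 50 or a number of a turn 8.59, either way. A call with a gripper value outside its range is refused whole. The fingers move at their own pace and stop on an object; "grip_force" is the grip in N (left out, the last holds). Time passes only in rows, so rows that do not move let the fingers close, or fill a call up. It gives the time, the measured TCP pose, the force and the opening at its end, in the units of the state.
- bot.get_state(): the state, without advancing time (a new reading comes with each control period).
- bot.get_image(name): name is "scene" or "top" or "wrist"; returns (picture, depth): 400x640x3 uint8, blue, green, red; 400x640 float32, m along the optical axis (not along the pixel's ray), 0 where there is no reading.
- bot.get_calibration(name): a dict with "fx", "fy", "cx", "cy" (pixels), "distortion" ([k1, k2, p1, p2, k3] as OpenCV has them; the pictures are not rectified), "position" and "orientation" of the camera in the world. Camera axes: x right, y down, z forward; pixel columns grow to the right and rows downward; lengths in m; the calibration is good to about 2 mm. A picture is of the moment at which its call begins: read the wrist's pose just before it. get_calibration takes no time and is no camera call; for the wrist camera it gives the pose at the moment of the call.
- bot.hand_in(): hands the job in, once; it reports no verdict.
Trained networks look in the newest picture that a camera, given by its name, has taken for a name from the list of things; names that differ only in an ending like _2 or _b are one class to them, and where a whole thing is asked for, a point or a joint stands for the part that bears it (a point fixed in the world has none). Each returns a list of dicts, best first, with "p" (0 to 1); they miss things now and then, are a little off and sometimes report something else, mostly with a low value. They report only what shows in the picture. A call takes as long as a camera call. They do not tell look-alikes from the thing itself.
- bot.recognise(camera, query): "at" ([column, row] in pixels, amid what is visible of it).
The state is a dict: "time": time; "joint_pos": joint angles; "joint_velocities": joint speeds; "tau": joint torques, N m; "eef_pos": TCP position; "eef_rot": TCP orientation; "ft_force": force on the tool from outside, world axes, zero at the start; "moment": the same for the moment, N m; "opening": finger opening in m.
Only numpy, scipy, OpenCV 4.12 (cv2) and the standard library are available. Lean on these libraries where they do the work, as an engineer would, in place of code of your own. Each camera call takes 0.05 s, during which the arm holds its last target. There are 200 camera calls.

## Working session

There is one attempt and no reset: what is moved stays moved. The work goes in short steps, Python scripts to look and compute and a tool call to move; the robot and the scene stay as the last step left them, time stands still between calls to the robot, and variables do not carry over. Pictures are saved under pics/ and viewed, about 12 in all and at most 16, crops included, and the job is handed in when it is done.

Besides the shell and the picture viewer there is one more tool, called after ">>>" as name(argument=value, ...), one argument or row to a line, values as JSON. apply_moves: Moves the arm, as the interface text tells. Its arguments: {"type":"object","properties":{"plan":{"type":"array","items":{"type":"array"}},"grip_force":{"type":"number"}},"required":["plan"]}

```bash
ls; mkdir -p pics; cat > h.py <<'E'
import numpy as np, cv2
from scipy.spatial.transform import Rotation as R
from station import bot
def cam(name):
    c=bot.get_calibration(name); K=np.array([[c['fx'],0,c['cx']],[0,c['fy'],c['cy']],[0,0,1]])
    o=np.array(c['orientation'],float)
    M=o if o.shape==(3,3) else (R.from_rotvec(o).as_matrix() if o.size==3 else R.from_quat(o).as_matrix())
    return K,np.array(c['distortion'],float),np.array(c['position'],float),M
def pts(c,px):
    K,d,p,M=c
    r=cv2.undistortPoints(np.array(px,float).reshape(-1,1,2),K,d).reshape(-1,2)
    return np.c_[r,np.ones(len(r))]@M.T
def onz(c,px,z):
    r=pts(c,px); return c[2]+r*((z-c[2][2])/r[:,2])[:,None]
def cloud(c,dep):
    v,u=np.mgrid[0:400,0:640]; r=pts(c,np.stack([u.ravel(),v.ravel()],1))
    P=c[2]+r*dep.ravel()[:,None]; P[dep.ravel()==0]=np.nan
    return P.reshape(400,640,3)
E
python3 - <<'E'
from h import *
print(bot.get_state())
for n in ['top','scene']:
    print(n,bot.get_calibration(n))
    im,d=bot.get_image(n); cv2.imwrite(f'pics/{n}0.png',im); np.save(f'{n}0.npy',d)
    if n=='top':
        for q in ['tray','tip_box','tube_rack','flask','medium_bottle','waste_beaker','large_dish','small_dish','buffer_bottle','timer']:
            print(q,[(r['at'],round(r['p'],2)) for r in bot.recognise(n,q)])
E
```

```text
pics
{'time': 0.0, 'joint_pos': array([ 9.51479935e-01,  2.07424113e-01,  1.54300742e+00,  6.56879392e-06,
        1.39352386e+00, -1.50513270e-01]), 'joint_velocities': array([-6.74836449e-05, -1.33189190e-03,  2.34631890e-04, -1.35533074e-03,
       -1.26229780e-03, -3.03788336e-04]), 'tau': array([-2.28646122e-04, -3.83025384e+01, -2.91598499e+01, -4.06211666e-05,
        1.06268300e-02,  2.76787898e-05]), 'eef_pos': array([0.25934786, 0.51230591, 0.2300981 ]), 'eef_rot': array([-0.7294632 , -3.05481014,  0.00343503]), 'ft_force': array([-0.17875078,  0.43754183, -1.06083645]), 'moment': array([-0.02718233,  0.04320492, -0.03605744]), 'opening': 0.08525042602545964}
top {'fx': 362.83169797680415, 'fy': 362.83169797680415, 'cx': 321.17062469123533, 'cy': 201.5390550688499, 'distortion': array([-0.02011557,  0.        ,  0.        ,  0.        ,  0.        ]), 'position': array([0.36643181, 0.06759644, 1.17846172]), 'orientation': array([-2.15413826,  2.13941603, -0.18938409])}
tray [([326.0, 188.8], 0.91)]
tip_box [([293.1, 209.1], 0.97)]
tube_rack [([357.4, 223.5], 0.73)]
flask [([434.9, 183.7], 0.74), ([440.2, 255.6], 0.51), ([226.8, 221.2], 0.2)]
medium_bottle [([228.3, 222.1], 0.74), ([437.3, 183.0], 0.69)]
waste_beaker [([230.6, 184.6], 0.73), ([205.0, 173.8], 0.71)]
large_dish [([225.9, 261.3], 0.53)]
small_dish [([437.6, 257.0], 0.64)]
buffer_bottle [([441.6, 225.7], 0.62)]
timer [([195.2, 200.1], 0.94)]
scene {'fx': 405.4931066750593, 'fy': 405.4931066750593, 'cx': 325.67502968028253, 'cy': 195.23180113886292, 'distortion': array([0.02754584, 0.        , 0.        , 0.        , 0.        ]), 'position': array([1.27069794, 0.12420898, 0.84112231]), 'orientation': array([-1.68850483, -1.90318398,  0.73482555])}
```

```bash
python3 - <<'E'
from h import *
im=cv2.imread('pics/top0.png'); cv2.imwrite('pics/top0c.png',cv2.resize(im[110:310,170:490],None,fx=2.5,fy=2.5,interpolation=cv2.INTER_CUBIC))
E
```

```text
(no output)
```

View pics/top0c.png

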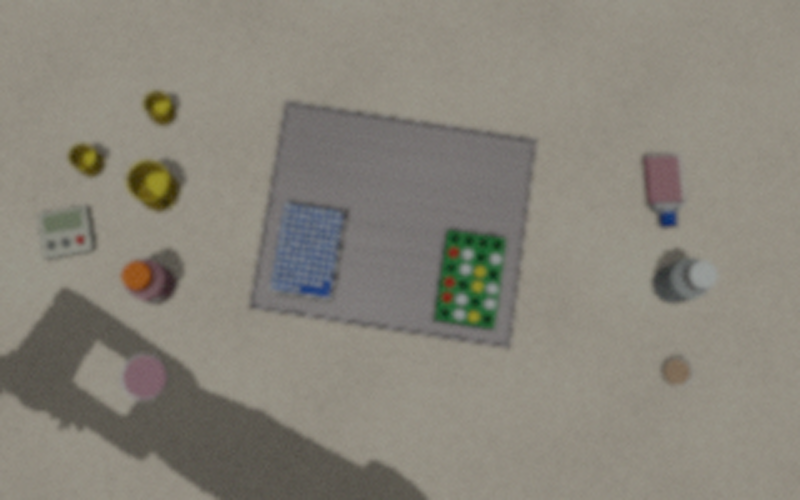

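View pics/scene0.png

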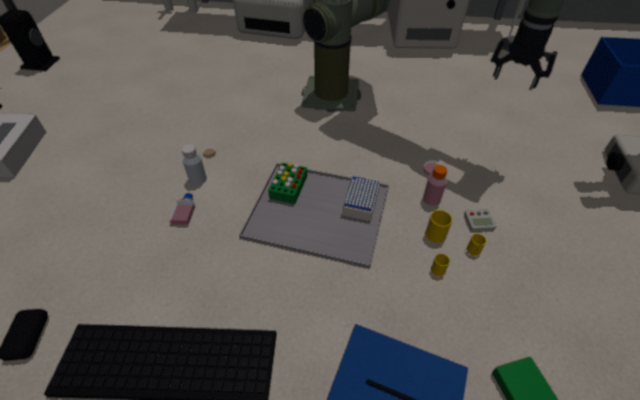

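The top crop shows the tray with the tip box on the left (crop 310,250) and the rack on the right (470,280). The flask is at (663,190) with its cap facing the robot, the buffer bottle (white cap) at (690,275), and the small dish at (676,370). On the left are the medium bottle (orange cap) at (140,275) and the large dish at (145,377). The possible beakers are (153,185), (160,107) and (87,158). (153,185) is clearly the largest, so I choose that one.

```bash
python3 - <<'E'
from h import *
c=cam('top'); dep=np.load('top0.npy'); P=cloud(c,dep); im=cv2.imread('pics/top0.png')
cr=np.array([(287,103),(535,140),(509,346),(251,307)])/2.5+[170,110]
C=onz(c,cr,0.014); print('corners',C.round(3)); ctr=C.mean(0); print('ctr',ctr.round(4))
e=[np.linalg.norm(C[i]-C[(i+1)%4]) for i in range(4)]; print('edges',np.round(e,3))
a=[(C[0]-C[3]),(C[1]-C[2])]; print('yaw x',[np.degrees(np.arctan2(v[1],v[0])).round(2) for v in a]); 
b=[(C[0]-C[1]),(C[3]-C[2])]; print('yaw y',[np.degrees(np.arctan2(-v[0],v[1])).round(2) for v in b])
bench=np.nanmedian(P[250:300,280:400,2]); print('bench z',bench)
Z=P[...,2].copy(); Z[np.isnan(Z)]=0
n,l,s,ce=cv2.connectedComponentsWithStats((Z>0.007).astype(np.uint8))
for i in range(1,n):
    if s[i,4]<40: continue
    m=l==i; q=P[m]; zt=np.percentile(q[:,2],95); t=q[q[:,2]>zt-0.006]
    print(s[i],ce[i].round(1),'ztop',zt.round(3),'n',len(t),'mean',t.mean(0).round(3),'mid',((t.min(0)+t.max(0))/2).round(3),'ext',np.ptp(t,axis=0).round(3))
for n_,u,zz in [('flask',(663,190),.024),('buf',(702,275),.118),('sm',(676,370),.012),('med',(137,277),.118),('lg',(145,377),.015),('beak',(153,185),.035)]:
    print(n_,onz(c,[np.array(u)/2.5+[170,110]],zz).round(3))
E
```

```text
corners [[ 0.721  0.169  0.014]
 [ 0.674 -0.16   0.014]
 [ 0.402 -0.121  0.014]
 [ 0.45   0.21   0.014]]
ctr [0.5618 0.0246 0.014 ]
edges [0.333 0.274 0.334 0.274]
yaw x [np.float64(-8.45), np.float64(-8.25)]
yaw y [np.float64(-8.15), np.float64(-8.2)]
bench z -0.0011338438275120266
[ 226   47   81   61 3177] [266.4  76.8] ztop 0.018 n 2314 mean [0.986 0.238 0.015] mid [0.987 0.239 0.02 ] ext [0.221 0.272 0.017]
[ 338   54  123   45 4542] [398.6  75.5] ztop 0.025 n 2842 mean [ 0.997 -0.217  0.022] mid [ 0.996 -0.219  0.024] ext [0.16  0.422 0.011]
[179  63  33  35 736] [194.8  79.9] ztop 0.034 n 571 mean [0.967 0.481 0.031] mid [0.967 0.479 0.033] ext [0.117 0.108 0.01 ]
[477  67  23  30 512] [487.8  81.7] ztop 0.036 n 296 mean [ 0.978 -0.527  0.033] mid [ 0.978 -0.527  0.034] ext [0.098 0.065 0.009]
[   0  111   82   61 3555] [ 37.9 140.8] ztop 0.082 n 2188 mean [0.741 0.963 0.08 ] mid [0.741 0.96  0.082] ext [0.176 0.224 0.01 ]
[227 146  14  14 104] [233.4 152.2] ztop 0.045 n 29 mean [0.712 0.336 0.044] mid [0.711 0.336 0.043] ext [0.034 0.036 0.008]
[270 150  25  86 133] [279.1 19
[... 1513 characters left out ...]
.128 0.027]
[218 251  19  20 288] [227.  260.5] ztop 0.018 n 235 mean [0.362 0.344 0.015] mid [0.362 0.344 0.017] ext [0.059 0.057 0.01 ]
[435 253  12  12 116] [440.8 258.6] ztop 0.014 n 110 mean [ 0.371 -0.336  0.011] mid [ 0.371 -0.336  0.012] ext [0.035 0.037 0.007]
[ 305  349   74   51 3161] [336.7 374.9] ztop 0.325 n 234 mean [ 0.072 -0.023  0.327] mid [ 0.073 -0.028  0.327] ext [0.027 0.064 0.017]
[  0 396  27   4  81] [ 13. 398.] ztop 0.03 n 21 mean [-0.051  0.971  0.027] mid [-0.051  0.969  0.028] ext [0.003 0.064 0.008]
flask [[ 0.606 -0.325  0.024]]
buf [[ 0.484 -0.335  0.118]]
sm [[ 0.373 -0.335  0.012]]
med [[0.477 0.331 0.118]]
lg [[0.361 0.341 0.015]]
beak [[0.604 0.337 0.035]]
```

```bash
cat >> h.py <<'E'
def go(x,y,z,yaw,s=None):
    """tool-frame shift (mm) and turn (deg) to TCP x,y,z tool down, jaw axis = world +y turned by yaw deg"""
    s=s or bot.get_state(); Rc=R.from_rotvec(s['eef_rot']); t=np.radians(yaw)
    Y=np.array([-np.sin(t),np.cos(t),0]); Z=np.array([0,0,-1.]); X=np.cross(Y,Z)
    Rt=R.from_matrix(np.c_[X,Y,Z]); d=np.array([x,y,z])-s['eef_pos']
    print('now',s['eef_pos'].round(4),'shift now-frame',(Rc.inv().apply(d)*1e3).round(1),'| after-turn frame',(Rt.inv().apply(d)*1e3).round(1),'turn',np.degrees((Rc.inv()*Rt).as_rotvec()).round(2))
E
python3 - <<'E'
from h import *
go(.47,.03,.32,-8.4)
E
```

```text
now [0.2598 0.513  0.2313] shift now-frame [-405.7 -335.9  -88.7] | after-turn frame [-278.5 -447.1  -88.7] turn [ 1.000e-02  0.000e+00 -1.846e+01]
```

>>> apply_moves(
  plan=[
    [[0,0,-30],[0,0,-6.15],85],
    [[0,0,-30],[0,0,-6.15],85],
    [[0,0,-28.7],[0,0,-6.15],85],
    [[-28,-44.7,0],[0,0,0],85],
    [[-28,-44.7,0],[0,0,0],85],
  ],
  grip_force=40,
)

```text
time: 1.1
eef_pos: [0.3004, 0.4216, 0.3216]
eef_rot: [0.225, 3.131, 0.004]
ft_force: [0.7, -0.3, 0.8]
opening: 0.0852
```

>>> apply_moves(
  plan=[
    [[-28,-44.7,0],[0,0,0],85],
    [[-28,-44.7,0],[0,0,0],85],
    [[-28,-44.7,0],[0,0,0],85],
    [[-28,-44.7,0],[0,0,0],85],
    [[-28,-44.7,0],[0,0,0],85],
  ],
)

```text
time: 1.6
eef_pos: [0.4006, 0.1906, 0.3204]
eef_rot: [0.23, 3.132, 0.001]
ft_force: [1.3, 0.3, 0.1]
opening: 0.0851
```

>>> apply_moves(
  plan=[
    [[-28,-44.7,0],[0,0,0],85],
    [[-28,-44.7,0],[0,0,0],85],
    [[-28,-44.7,0],[0,0,0],85],
    [[0,0,0],[0,0,0],85],
    [[0,0,0],[0,0,0],85],
  ],
)

```text
time: 2.1
eef_pos: [0.4605, 0.054, 0.3199]
eef_rot: [-0.235, -3.132, -0.001]
ft_force: [-0.3, -0.3, -0.3]
opening: 0.0848
```

```bash
python3 - <<'E'
from h import *
go(.47,.03,.32,-8.4)
c=cam('wrist'); im,d=bot.get_image('wrist'); np.save('w1.npy',d); cv2.imwrite('pics/w1.png',im); import pickle; pickle.dump(c,open('w1.pkl','wb')); print(c[2],c[3].round(2))
E
```

```text
now [0.4605 0.054  0.3199] shift now-frame [-12.9 -22.3  -0.1] | after-turn frame [-12.9 -22.4  -0.1] turn [ 0.03 -0.03 -0.19]
[0.39539305 0.06377366 0.46329843] [[ 0.15  0.95  0.26]
 [ 0.99 -0.14 -0.04]
 [ 0.    0.26 -0.97]]
```

View pics/w1.png

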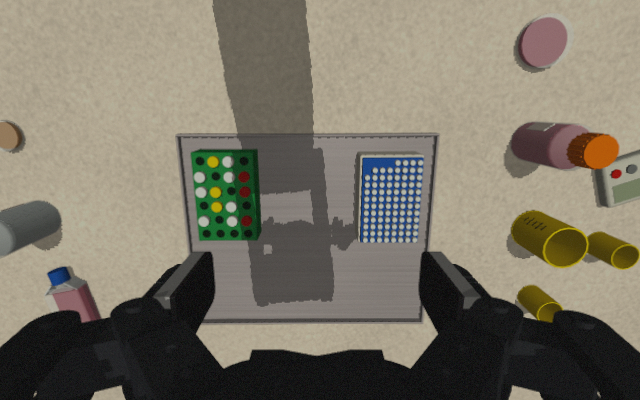

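The wrist view shows the tray corners at about (178,135), (437,133), (421,321) and (203,321). The tip box is at (391,198), the rack at (225,195), the flask at the left edge (75,295), and the big beaker at (550,238).

```bash
python3 - <<'E'
from h import *
import pickle
c=pickle.load(open('w1.pkl','rb')); dep=np.load('w1.npy'); P=cloud(c,dep); im=cv2.imread('pics/w1.png')
C=onz(c,[(178,134.5),(437,132.5),(421,321.5),(203,321.5)],.014); print(C.round(4)[:,:2]); print('ctr',C.mean(0).round(4),'edges',[np.linalg.norm(C[i]-C[(i+1)%4]).round(3) for i in range(4)])
for a,b in((0,1),(3,2)): v=C[b]-C[a]; print('yaw',np.degrees(np.arctan2(-v[0],v[1])).round(2))
print('bench',np.nanmedian(P[60:110,100:200,2]),'floor',np.nanmedian(P[260:300,350:400,2]))
for n,(u0,u1,v0,v1),lo in [('box',(345,430,140,255),.042),('rack',(185,265,140,250),.036)]:
    q=P[v0:v1,u0:u1].reshape(-1,3); q=q[np.nan_to_num(q[:,2])>lo]
    r=cv2.minAreaRect((q[:,:2]*1000).astype(np.float32)); print(n,len(q),'z',np.percentile(q[:,2],[5,50,95]).round(3),r)
for n,(u0,u1,v0,v1),lo in [('large',(510,575,10,75),.008),('med',(565,625,125,175),.110),('beak',(510,592,205,270),.062),('small',(0,25,115,155),.006),('flask',(40,105,260,325),.01)]:
    q=P[v0:v1,u0:u1].reshape(-1,3); q=q[np.nan_to_num(q[:,2])>lo]; 
    if len(q)<10: print(n,len(q)); continue
    ci,rad=cv2.minEnclosingCircle((q[:,:2]*1000).astype(np.float32)); print(n,len(q),np.median(q[:,2]).round(3),np.round(ci,1),round(rad,1))
E
```

```text
[[ 0.4022 -0.1165]
 [ 0.4494  0.2129]
 [ 0.7241  0.1726]
 [ 0.6751 -0.1489]]
ctr [0.5627 0.03   0.014 ] edges [np.float64(0.333), np.float64(0.278), np.float64(0.325), np.float64(0.275)]
yaw -8.15
yaw -8.66
bench 0.0006111057062239689 floor 0.004155681282747681
box 5169 z [0.047 0.049 0.055] ((518.4511108398438, 133.76461791992188), (89.39533996582031, 115.195556640625), 82.0257797241211)
rack 5375 z [0.04  0.042 0.05 ] ((486.9438781738281, -67.86381530761719), (77.15924835205078, 116.64441680908203), 81.65686798095703)
large 2379 0.016 [362.4 346.1] 30.5
med 1186 0.119 [480.  334.8] 18.3
beak 745 0.069 [603.7 337.9] 28.1
small 566 0.012 [ 372.7 -335.5] 20.1
flask 2264 0.024 [ 528.1 -179.4] 196.1
```

```bash
python3 - <<'E'
from h import *
c=cam('top'); P=cloud(c,np.load('top0.npy'))
q=P[168:204,422:450].reshape(-1,3); q=q[np.nan_to_num(q[:,2])>.012]
print(cv2.minAreaRect((q[:,:2]*1000).astype(np.float32)))
im=cv2.imread('pics/top0.png')[168:204,422:450].astype(int); m=(im[...,0]>im[...,2]+30); v,u=np.nonzero(m); cp=onz(c,[(u.mean()+422,v.mean()+168)],.02); print('cap',len(u),cp)
go(.60,-.325,.22,10)
E
```

```text
((608.8942260742188, -328.2232971191406), (97.10449981689453, 51.50712203979492), 1.8101303577423096)
cap 28 [[ 0.56990018 -0.329444    0.02      ]]
now [0.4602 0.0551 0.3199] shift now-frame [-194.3 -355.5   99.6] | after-turn frame [ -71.7 -398.6   99.9] turn [  0.04  -0.03 -18.46]
```

>>> apply_moves(
  plan=[
    [[0,0,0],[0,0,-5.05],85],
    [[0,0,0],[0,0,-5.05],85],
    [[-14,-43,13],[0,0,0],85],
    [[-14,-43,13],[0,0,0],85],
    [[-14,-43,13],[0,0,0],85],
  ],
)

```text
time: 2.65
eef_pos: [0.5067, -0.0714, 0.2811]
eef_rot: [-0.054, 3.14, 0.0]
ft_force: [1.2, -0.5, 0.2]
opening: 0.0848
```

>>> apply_moves(
  plan=[
    [[-14,-43,13],[0,0,0],85],
    [[-14,-43,13],[0,0,0],85],
    [[-14,-43,13],[0,0,0],85],
    [[-14,-43,13],[0,0,0],85],
    [[-14,-43,13],[0,0,0],85],
  ],
)

```text
time: 3.15
eef_pos: [0.5839, -0.2845, 0.2156]
eef_rot: [-0.052, 3.141, 0.001]
ft_force: [1.0, 0.1, 0.2]
opening: 0.0851
```

>>> apply_moves(
  plan=[
    [[-14,-43,13],[0,0,0],85],
    [[0,0,0],[0,0,0],85],
    [[0,0,0],[0,0,0],85],
    [[0,0,0],[0,0,0],85],
    [[0,0,0],[0,0,0],85],
  ],
)

```text
time: 3.65
eef_pos: [0.5985, -0.3261, 0.2046]
eef_rot: [-0.051, 3.14, -0.001]
ft_force: [0.2, 0.5, 0.7]
opening: 0.0851
```

```bash
cat >> h.py <<'E'
def look(n,lo,hi,box=None,r=.07,near=None):
    """wrist picture; points with lo<z<hi within r of near"""
    c=cam('wrist'); im,d=bot.get_image('wrist'); cv2.imwrite(f'pics/{n}.png',im); P=cloud(c,d).reshape(-1,3)
    m=(np.nan_to_num(P[:,2])>lo)&(P[:,2]<hi)&(np.hypot(P[:,0]-near[0],P[:,1]-near[1])<r); q=P[m]; f=(q[:,:2]*1000).astype(np.float32)
    print(len(q),'z',np.percentile(q[:,2],[5,50,95]).round(4),'rect',cv2.minAreaRect(f),'circ',cv2.minEnclosingCircle(f)); return c,im,q
E
python3 - <<'E'
from h import *
look('w2',.012,.03,near=(.609,-.328),r=.065)
go(.617,-.328,.004,1.8)
E
```

```text
4217 z [0.021  0.0247 0.026 ] rect ((609.1734008789062, -330.4171142578125), (97.15998077392578, 49.757511138916016), 2.7751009464263916) circ ((610.7529296875, -330.525390625), 51.00450897216797)
now [ 0.5985 -0.3263  0.2047] shift now-frame [-18.1  -2.  200.7] | after-turn frame [-18.5  -2.2 200.7] turn [-0.06  0.1   0.03]
```

View pics/w2.png

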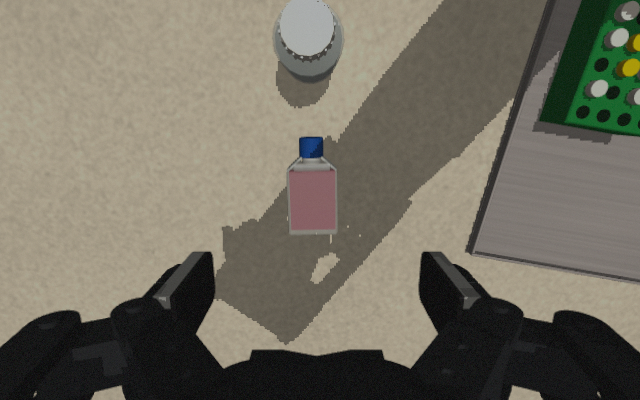

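The flask (312,190) is between the fingers, with its cap facing the robot. Its measured centre is (0.609, -0.330) and its yaw is about 2°.

>>> apply_moves(
  plan=[
    [[-10,-1.7,40],[0,0,-0.5],85],
    [[-10.5,-1.7,45],[0,0,0],85],
    [[0,0,45],[0,0,0],75],
    [[0,0,40],[0,0,0],70],
    [[0,0,30],[0,0,0],70],
  ],
)

```text
time: 4.2
eef_pos: [0.6174, -0.3288, 0.0009]
eef_rot: [0.062, -3.139, -0.002]
ft_force: [0.4, 0.4, -0.7]
opening: 0.0701
```

>>> apply_moves(
  plan=[
    [[0,0,0],[0,0,0],70],
    [[0,0,0],[0,0,0],45],
    [[0,0,0],[0,0,0],45],
    [[0,0,0],[0,0,0],45],
    [[0,0,0],[0,0,0],45],
  ],
)

```text
time: 4.7
eef_pos: [0.62, -0.3319, 0.0059]
eef_rot: [-0.06, 3.137, -0.004]
ft_force: [-1.0, 0.3, 4.5]
opening: 0.0489
```

```bash
python3 - <<'E'
from h import *
s=bot.get_state(); print(s['opening'],s['ft_force']); go(.504,.0345,.1,-8.3)
E
```

```text
0.04890052932983356 [-0.97508907  0.26947274  4.5433825 ]
now [ 0.62   -0.3319  0.0059] shift now-frame [101.6 370.3 -95.5] | after-turn frame [167.7 345.8 -94.1] turn [-0.14  0.23 10.49]
```

>>> apply_moves(
  plan=[
    [[0,0,-25],[0,0,0],45],
    [[0,0,-35],[0,0,0],45],
    [[0,0,-40],[0,0,0],45],
    [[0,0,0],[0,0,5.25],45],
    [[0,0,0],[0,0,5.25],45],
  ],
)

```text
time: 5.2
eef_pos: [0.6201, -0.3322, 0.1071]
eef_rot: [0.233, 3.127, -0.005]
ft_force: [-0.0, 0.3, -0.4]
opening: 0.0491
```

```bash
python3 - <<'E'
from h import *
s=bot.get_state(); print(s['opening'],s['ft_force']); go(.5144,.033,.11,-8.3)
E
```

```text
0.04905906491268115 [-0.03919904  0.33243053 -0.36708383]
now [ 0.6201 -0.3322  0.1071] shift now-frame [158.7 345.4  -4.9] | after-turn frame [157.3 346.1  -2.9] turn [-0.17  0.34 -0.23]
```

>>> apply_moves(
  plan=[
    [[19.8,43.2,-0.5],[0,0,0],45],
    [[19.8,43.2,-0.5],[0,0,0],45],
    [[19.8,43.2,-0.5],[0,0,0],45],
    [[19.8,43.2,-0.5],[0,0,0],45],
    [[19.8,43.2,-0.5],[0,0,0],45],
  ],
)

```text
time: 5.7
eef_pos: [0.5513, -0.1014, 0.1065]
eef_rot: [0.228, 3.131, -0.0]
ft_force: [-0.2, -0.3, 0.5]
opening: 0.0488
```

>>> apply_moves(
  plan=[
    [[19.8,43.2,-0.5],[0,0,0],45],
    [[19.8,43.2,-0.5],[0,0,0],45],
    [[19.8,43.2,-0.5],[0,0,0],45],
    [[0,0,0],[0,0,0],45],
    [[0,0,0],[0,0,0],45],
  ],
)

```text
time: 6.2
eef_pos: [0.5118, 0.0348, 0.1079]
eef_rot: [0.223, 3.132, -0.001]
ft_force: [-0.2, 0.4, -0.3]
opening: 0.0488
```

```bash
python3 - <<'E'
from h import *
s=bot.get_state(); print(s['opening'],s['ft_force']); go(.5144,.033,.010,-8.3)
look('w3',.08,.2,near=(.504,.0345),r=.08)
E
```

```text
0.04879281865861642 [-0.15409661  0.35187068 -0.25792558]
now [0.5118 0.0348 0.1079] shift now-frame [-2.6 -1.4 97.9] | after-turn frame [-2.8 -1.5 97.9] turn [-0.02  0.11  0.15]
70969 z [0.1245 0.1668 0.1952] rect ((506.9028015136719, 35.162872314453125), (104.06393432617188, 97.16261291503906), 40.03419876098633) circ ((500.36260986328125, 37.07594299316406), 64.2897720336914)
```

View pics/w3.png

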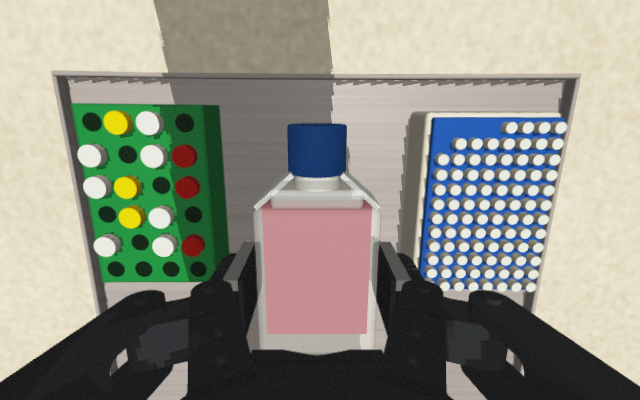

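The flask is held level, centred between the rack (145,190) and the box (490,200), with its cap toward the robot.

>>> apply_moves(
  plan=[
    [[-2.7,-1.4,25],[0,0,0],45],
    [[0,0,30],[0,0,0],45],
    [[0,0,25],[0,0,0],45],
    [[0,0,13],[0,0,0],45],
    [[0,0,4],[0,0,0],45],
  ],
)

```text
time: 6.75
eef_pos: [0.5131, 0.031, 0.0088]
eef_rot: [-0.23, -3.129, 0.001]
ft_force: [-10.8, -1.5, 21.2]
opening: 0.0493
```

>>> apply_moves(
  plan=[
    [[0,0,1],[0,0,0],45],
    [[0,0,0],[0,0,0],45],
    [[0,0,0],[0,0,0],54],
    [[0,0,0],[0,0,0],62],
    [[0,0,0],[0,0,0],62],
  ],
)

```text
time: 7.25
eef_pos: [0.5146, 0.0322, 0.0096]
eef_rot: [0.227, 3.132, -0.0]
ft_force: [0.4, 0.4, -0.0]
opening: 0.0622
```

>>> apply_moves(
  plan=[
    [[0,0,-20],[0,0,0],62],
    [[0,0,-40],[0,0,0],62],
    [[0,0,-50],[0,0,0],80],
    [[0,0,-50],[0,0,0],85],
    [[0,0,-40],[0,0,0],85],
  ],
)

```text
time: 7.75
eef_pos: [0.5148, 0.0323, 0.2125]
eef_rot: [0.227, 3.13, -0.0]
ft_force: [1.1, 0.0, -0.6]
opening: 0.0852
```

>>> apply_moves(
  plan=[
    [[35,0,-15],[0,0,0],85],
    [[0,0,0],[0,0,0],85],
    [[0,0,0],[0,0,0],85],
    [[0,0,0],[0,0,0],85],
    [[0,0,0],[0,0,0],85],
  ],
)

```text
time: 8.25
eef_pos: [0.4792, 0.0372, 0.2226]
eef_rot: [-0.228, -3.131, -0.0]
ft_force: [0.2, -0.4, 0.1]
opening: 0.0848
```

```bash
python3 - <<'E'
from h import *
c,im,q=look('w4',.014,.036,near=(.504,.0345),r=.055)
P=q
h=cv2.cvtColor(im,cv2.COLOR_BGR2HSV)
go(.480,.3345,.2,-8.3)
E
```

```text
3786 z [0.0236 0.0276 0.029 ] rect ((504.5923767089844, 33.547916412353516), (49.73884582519531, 96.85509490966797), 81.90531921386719) circ ((506.5340881347656, 34.22836685180664), 51.08854675292969)
now [0.4793 0.0372 0.2227] shift now-frame [ 42.2 294.3  22.7] | after-turn frame [ 42.2 294.3  22.7] turn [-0.01 -0.14 -0.02]
```

View pics/w4.png

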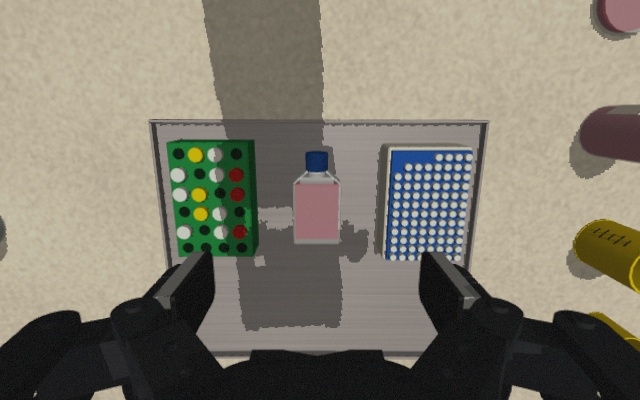

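The flask is placed at (0.5046, 0.0335) with yaw about -8°, lying flat and centred (pixels 293–340, between rack edge 257 and box edge 380). Next is the medium bottle.

>>> apply_moves(
  plan=[
    [[6,42,3],[0,0,0],85],
    [[6,42,3],[0,0,0],85],
    [[6,42,3],[0,0,0],85],
    [[6,42,3],[0,0,0],85],
    [[6,42,3],[0,0,0],85],
  ],
)

```text
time: 8.8
eef_pos: [0.48, 0.251, 0.2079]
eef_rot: [-0.228, -3.132, 0.001]
ft_force: [0.4, -0.5, 0.4]
opening: 0.0851
```

>>> apply_moves(
  plan=[
    [[6,42,3],[0,0,0],85],
    [[6,42,3],[0,0,0],85],
    [[0,0,0],[0,0,0],85],
    [[0,0,0],[0,0,0],85],
    [[0,0,0],[0,0,0],85],
  ],
)

```text
time: 9.3
eef_pos: [0.4803, 0.3334, 0.2021]
eef_rot: [-0.228, -3.132, 0.002]
ft_force: [-0.4, -0.3, 0.4]
opening: 0.0851
```

```bash
python3 - <<'E'
from h import *
look('w5',.112,.13,near=(.48,.3345),r=.04)
go(.480,.3345,.050,-8.3)
E
```

```text
1908 z [0.1162 0.1188 0.1199] rect ((480.77630615234375, 335.2874755859375), (35.00008773803711, 35.78213882446289), 72.92078399658203) circ ((480.7337646484375, 335.2580871582031), 18.037445068359375)
now [0.4805 0.3331 0.2025] shift now-frame [  0.6   1.4 152.5] | after-turn frame [  0.7   1.3 152.5] turn [-0.05 -0.04 -0.09]
```

>>> apply_moves(
  plan=[
    [[0,2,35],[0,0,0],85],
    [[0,0,40],[0,0,0],85],
    [[0,0,40],[0,0,0],85],
    [[0,0,30],[0,0,0],85],
    [[0,0,7],[0,0,0],75],
  ],
)

```text
time: 9.85
eef_pos: [0.4777, 0.3332, 0.0469]
eef_rot: [-0.23, -3.126, 0.007]
ft_force: [-0.1, -1.0, 0.8]
opening: 0.0755
```

>>> apply_moves(
  plan=[
    [[0,0,0],[0,0,0],65],
    [[0,0,0],[0,0,0],45],
    [[0,0,0],[0,0,0],45],
    [[0,0,0],[0,0,0],45],
    [[0,0,0],[0,0,0],45],
  ],
)

```text
time: 10.35
eef_pos: [0.4823, 0.337, 0.0532]
eef_rot: [0.227, 3.13, 0.003]
ft_force: [-0.0, -1.0, 5.3]
opening: 0.0504
```

>>> apply_moves(
  plan=[
    [[0,0,-15],[0,0,0],45],
    [[0,0,-30],[0,0,0],45],
    [[0,0,-35],[0,0,0],45],
    [[0,0,-20],[0,0,0],45],
    [[0,0,0],[0,0,0],45],
  ],
)

```text
time: 10.85
eef_pos: [0.4832, 0.3378, 0.1559]
eef_rot: [0.227, 3.126, 0.007]
ft_force: [0.5, 0.5, -0.5]
opening: 0.0503
```

```bash
python3 - <<'E'
from h import *
go(.6333,.121,.16,-8.3)
E
```

```text
now [0.4832 0.3378 0.1559] shift now-frame [-179.9 -192.9   -3.8] | after-turn frame [-179.9 -192.9   -4.1] turn [0.3  0.41 0.01]
```

>>> apply_moves(
  plan=[
    [[-20,-21,0],[0,0,0],45],
    [[-35,-37,0],[0,0,0],45],
    [[-35,-37,0],[0,0,0],45],
    [[-35,-37,0],[0,0,0],45],
    [[-35,-37,0],[0,0,0],45],
  ],
)

```text
time: 11.35
eef_pos: [0.6119, 0.1474, 0.1492]
eef_rot: [-0.227, -3.13, 0.0]
ft_force: [0.2, 0.1, -1.4]
opening: 0.0503
```

>>> apply_moves(
  plan=[
    [[-20,-24,0],[0,0,0],45],
    [[0,0,0],[0,0,0],45],
    [[0,0,0],[0,0,0],45],
    [[0,0,0],[0,0,0],45],
    [[0,0,0],[0,0,0],45],
  ],
)

```text
time: 11.85
eef_pos: [0.6275, 0.1238, 0.1504]
eef_rot: [-0.225, -3.132, -0.0]
ft_force: [0.1, 0.5, -0.6]
opening: 0.0502
```

```bash
python3 - <<'E'
from h import *
go(.6333,.121,.057,-8.3)
im,d=bot.get_image('wrist'); cv2.imwrite('pics/w6.png',im)
E
```

```text
now [0.6275 0.1238 0.1504] shift now-frame [-6.3 -1.9 93.4] | after-turn frame [-6.1 -1.9 93.4] turn [-0.   -0.09  0.1 ]
```

View pics/w6.png

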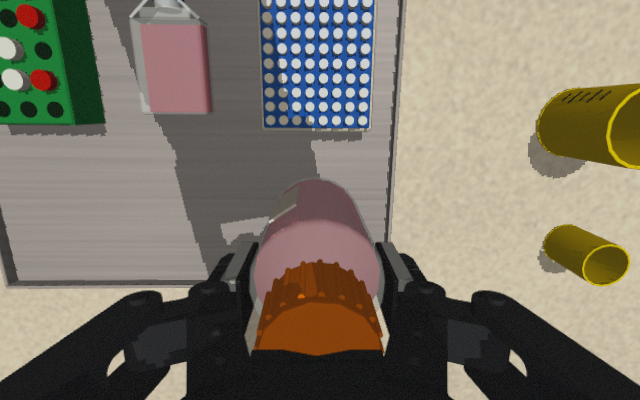

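The bottle is held upright at px (316,270), in line with the box centre (px 318).

>>> apply_moves(
  plan=[
    [[-6,-2,20],[0,0,0],45],
    [[0,0,30],[0,0,0],45],
    [[0,0,25],[0,0,0],45],
    [[0,0,12],[0,0,0],45],
    [[0,0,5],[0,0,0],45],
  ],
)

```text
time: 12.4
eef_pos: [0.6329, 0.1202, 0.0573]
eef_rot: [-0.226, -3.13, 0.001]
ft_force: [0.2, 0.3, -1.4]
opening: 0.0505
```

>>> apply_moves(
  plan=[
    [[0,0,1],[0,0,0],45],
    [[0,0,0],[0,0,0],45],
    [[0,0,0],[0,0,0],45],
    [[0,0,0],[0,0,0],45],
    [[0,0,0],[0,0,0],45],
  ],
)

```text
time: 12.9
eef_pos: [0.6349, 0.1194, 0.0589]
eef_rot: [0.228, 3.132, 0.0]
ft_force: [-1.0, 0.2, -1.1]
opening: 0.0505
```

```bash
python3 - <<'E'
from h import *
print(bot.get_state()['ft_force']); go(.6333,.121,.055,-8.3)
E
```

```text
[-1.03255186  0.16787031 -1.05500912]
now [0.6349 0.1194 0.0589] shift now-frame [1.8 1.3 3.9] | after-turn frame [1.8 1.3 3.9] turn [ 0.02  0.08 -0.02]
```

>>> apply_moves(
  plan=[
    [[1.8,1.3,1],[0,0,0],45],
    [[0,0,1],[0,0,0],45],
    [[0,0,0.5],[0,0,0],45],
    [[0,0,0],[0,0,0],45],
    [[0,0,0],[0,0,0],45],
  ],
)

```text
time: 13.4
eef_pos: [0.6329, 0.1212, 0.0563]
eef_rot: [0.227, 3.133, 0.0]
ft_force: [-2.1, -0.0, 5.1]
opening: 0.0502
```

>>> apply_moves(
  plan=[
    [[0,0,1],[0,0,0],45],
    [[0,0,0.5],[0,0,0],45],
    [[0,0,0],[0,0,0],45],
    [[0,0,0],[0,0,0],45],
    [[0,0,0],[0,0,0],45],
  ],
)

```text
time: 13.9
eef_pos: [0.6332, 0.1211, 0.0563]
eef_rot: [0.227, 3.133, 0.0]
ft_force: [-5.5, -0.7, 11.6]
opening: 0.0504
```

>>> apply_moves(
  plan=[
    [[0,0,-1],[0,0,0],45],
    [[0,0,0],[0,0,0],55],
    [[0,0,0],[0,0,0],65],
    [[0,0,0],[0,0,0],75],
    [[0,0,0],[0,0,0],85],
  ],
)

```text
time: 14.4
eef_pos: [0.6326, 0.121, 0.0544]
eef_rot: [-0.228, -3.133, 0.0]
ft_force: [-0.8, -0.0, 0.4]
opening: 0.085
```

>>> apply_moves(
  plan=[
    [[0,0,-20],[0,0,0],85],
    [[0,0,-40],[0,0,0],85],
    [[0,0,-45],[0,0,0],85],
    [[0,0,-45],[0,0,0],85],
    [[0,0,0],[0,0,0],85],
  ],
)

```text
time: 14.9
eef_pos: [0.6381, 0.1214, 0.2144]
eef_rot: [0.226, 3.117, 0.003]
ft_force: [1.4, -0.4, 0.7]
opening: 0.085
```

```bash
python3 - <<'E'
from h import *
look('w7',.110,.135,near=(.6333,.121),r=.04)
go(.604,.338,.18,-8.3)
E
```

```text
1866 z [0.1171 0.1218 0.1229] rect ((631.6802368164062, 120.34359741210938), (35.125701904296875, 35.5029296875), 68.84857940673828) circ ((631.6106567382812, 120.48070526123047), 17.990066528320312)
now [0.636  0.1212 0.2105] shift now-frame [ 63.3 209.8  30.2] | after-turn frame [ 63.  209.9  30.5] turn [ 0.12  0.59 -0.01]
```

>>> apply_moves(
  plan=[
    [[10.5,35,3],[0,0,0],85],
    [[10.5,35,3],[0,0,0],85],
    [[10.5,35,3],[0,0,0],85],
    [[10.5,35,3],[0,0,0],85],
    [[10.5,35,3],[0,0,0],85],
  ],
)

```text
time: 15.45
eef_pos: [0.6047, 0.3027, 0.1875]
eef_rot: [-0.228, -3.13, 0.002]
ft_force: [0.6, -0.6, -0.7]
opening: 0.0848
```

>>> apply_moves(
  plan=[
    [[10.5,35,3],[0,0,0],85],
    [[0,0,0],[0,0,0],85],
    [[0,0,0],[0,0,0],85],
    [[0,0,0],[0,0,0],85],
    [[0,0,0],[0,0,0],85],
  ],
)

```text
time: 15.95
eef_pos: [0.6011, 0.3364, 0.1866]
eef_rot: [-0.23, -3.133, 0.001]
ft_force: [-0.8, 0.1, -0.6]
opening: 0.085
```

```bash
python3 - <<'E'
from h import *
look('w8',.062,.08,near=(.604,.338),r=.045)
go(.604,.338,.026,-8.3)
E
```

```text
952 z [0.0633 0.0703 0.0718] rect ((604.7476196289062, 338.61737060546875), (52.84700012207031, 53.25260925292969), 80.23431396484375) circ ((604.9153442382812, 338.4064025878906), 26.942672729492188)
now [0.6012 0.3365 0.1868] shift now-frame [ -2.5   2.  160.8] | after-turn frame [ -2.5   1.9 160.8] turn [-0.02 -0.01 -0.12]
```

View pics/w8.png

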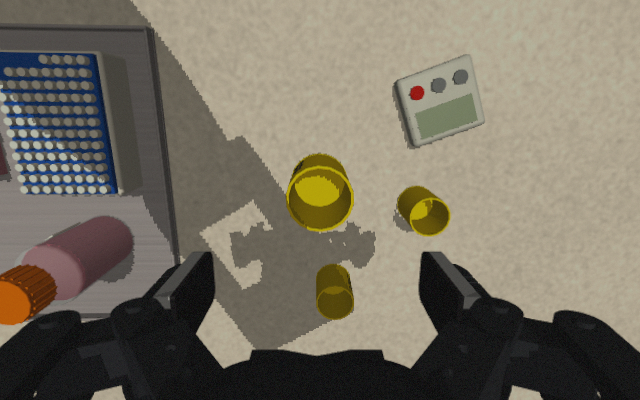

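The large beaker is at (320,195), 54 mm across. The smaller look-alikes at (425,210) and (335,290) stay clear of the fingers.

>>> apply_moves(
  plan=[
    [[-3.3,2.2,35],[0,0,0],85],
    [[0,0,45],[0,0,0],85],
    [[0,0,45],[0,0,0],85],
    [[0,0,30],[0,0,0],80],
    [[0,0,5],[0,0,0],75],
  ],
)

```text
time: 16.5
eef_pos: [0.6006, 0.3367, 0.0213]
eef_rot: [-0.229, -3.124, 0.008]
ft_force: [0.0, 0.3, -1.5]
opening: 0.0752
```

>>> apply_moves(
  plan=[
    [[0,0,0],[0,0,0],66],
    [[0,0,0],[0,0,0],48],
    [[0,0,0],[0,0,0],48],
    [[0,0,0],[0,0,0],48],
    [[0,0,0],[0,0,0],48],
  ],
  grip_force=30,
)

```text
time: 17.0
eef_pos: [0.6062, 0.3404, 0.0298]
eef_rot: [0.227, 3.129, 0.003]
ft_force: [0.6, -0.2, 5.9]
opening: 0.0539
```

>>> apply_moves(
  plan=[
    [[0,0,-15],[0,0,0],48],
    [[0,0,-35],[0,0,0],48],
    [[0,0,-40],[0,0,0],48],
    [[0,0,-40],[0,0,0],48],
    [[0,0,-30],[0,0,0],48],
  ],
)

```text
time: 17.5
eef_pos: [0.605, 0.34, 0.1911]
eef_rot: [0.227, 3.13, 0.003]
ft_force: [-0.3, 1.0, -0.7]
opening: 0.0537
```

```bash
python3 - <<'E'
from h import *
go(.6008,-.085,.186,-8.3)
E
```

```text
now [0.605  0.34   0.1911] shift now-frame [ -57.2 -421.2    4.5] | after-turn frame [ -57.2 -421.2    5.1] turn [ 0.11  0.17 -0.  ]
```

>>> apply_moves(
  plan=[
    [[-3,-22,0],[0,0,0],48],
    [[-5.5,-40,0],[0,0,0],48],
    [[-5.5,-40,0],[0,0,0],48],
    [[-5.5,-40,0],[0,0,0],48],
    [[-5.5,-40,0],[0,0,0],48],
  ],
)

```text
time: 18.0
eef_pos: [0.6022, 0.1546, 0.1878]
eef_rot: [0.227, 3.133, 0.0]
ft_force: [0.9, 0.4, -0.8]
opening: 0.0538
```

>>> apply_moves(
  plan=[
    [[-5.5,-40,0],[0,0,0],48],
    [[-5.5,-40,0],[0,0,0],48],
    [[-5.5,-40,0],[0,0,0],48],
    [[-5.5,-40,0],[0,0,0],48],
    [[-5.5,-40,0],[0,0,0],48],
  ],
)

```text
time: 18.5
eef_pos: [0.6006, -0.0473, 0.1878]
eef_rot: [0.227, 3.133, 0.0]
ft_force: [-0.0, 0.6, -0.6]
opening: 0.0538
```

>>> apply_moves(
  plan=[
    [[-5,-39,0],[0,0,0],48],
    [[0,0,0],[0,0,0],48],
    [[0,0,0],[0,0,0],48],
    [[0,0,0],[0,0,0],48],
    [[0,0,0],[0,0,0],48],
  ],
)

```text
time: 19.0
eef_pos: [0.6003, -0.0838, 0.1871]
eef_rot: [-0.225, -3.133, -0.001]
ft_force: [0.2, 0.2, 1.0]
opening: 0.0539
```

```bash
python3 - <<'E'
from h import *
im,d=bot.get_image('wrist'); cv2.imwrite('pics/w9.png',im); print(bot.get_state()['opening'])
go(.6008,-.085,.034,-8.3)
E
```

```text
0.054374176941553005
now [ 0.6004 -0.0838  0.1871] shift now-frame [ -0.6  -1.1 153.1] | after-turn frame [ -0.6  -1.1 153.1] turn [ 0.01 -0.01  0.1 ]
```

View pics/w9.png

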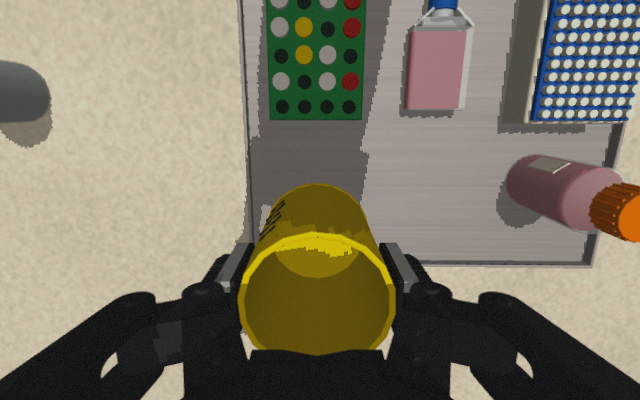

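The beaker is upright at px 317, in line with the rack centre (316).

>>> apply_moves(
  plan=[
    [[-0.6,-1.1,30],[0,0,0],48],
    [[0,0,40],[0,0,0],48],
    [[0,0,40],[0,0,0],48],
    [[0,0,28],[0,0,0],48],
    [[0,0,12],[0,0,0],48],
  ],
)

```text
time: 19.55
eef_pos: [0.5981, -0.0845, 0.0333]
eef_rot: [-0.225, -3.127, -0.002]
ft_force: [-1.5, 0.3, -0.7]
opening: 0.0538
```

>>> apply_moves(
  plan=[
    [[0,0,2],[0,0,0],48],
    [[0,0,0],[0,0,0],48],
    [[0,0,0],[0,0,0],48],
    [[0,0,0],[0,0,0],48],
    [[0,0,0],[0,0,0],48],
  ],
)

```text
time: 20.05
eef_pos: [0.6016, -0.0867, 0.0361]
eef_rot: [0.228, 3.131, -0.001]
ft_force: [-0.6, -0.2, -1.1]
opening: 0.0539
```

>>> apply_moves(
  plan=[
    [[0,0,1],[0,0,0],48],
    [[0,0,0.5],[0,0,0],48],
    [[0,0,0],[0,0,0],48],
    [[0,0,0],[0,0,0],48],
    [[0,0,0],[0,0,0],48],
  ],
)

```text
time: 20.55
eef_pos: [0.6008, -0.0865, 0.0334]
eef_rot: [-0.228, -3.133, -0.0]
ft_force: [-0.1, -0.0, -0.1]
opening: 0.0538
```

>>> apply_moves(
  plan=[
    [[0,1.4,0.5],[0,0,0],48],
    [[0,0,0.5],[0,0,0],48],
    [[0,0,0],[0,0,0],48],
    [[0,0,0],[0,0,0],48],
    [[0,0,0],[0,0,0],48],
  ],
)

```text
time: 21.05
eef_pos: [0.6011, -0.085, 0.0326]
eef_rot: [0.228, 3.133, 0.0]
ft_force: [-0.2, 0.6, 0.3]
opening: 0.0539
```

>>> apply_moves(
  plan=[
    [[0,0,0.5],[0,0,0],48],
    [[0,0,0.5],[0,0,0],48],
    [[0,0,0],[0,0,0],48],
    [[0,0,0],[0,0,0],48],
    [[0,0,0],[0,0,0],48],
  ],
)

```text
time: 21.55
eef_pos: [0.6012, -0.085, 0.0326]
eef_rot: [0.228, 3.133, 0.0]
ft_force: [-2.9, 0.6, 6.4]
opening: 0.054
```

Contact. I release, rise, and set off toward the large dish.

>>> apply_moves(
  plan=[
    [[0,0,-0.5],[0,0,0],48],
    [[0,0,0],[0,0,0],58],
    [[0,0,0],[0,0,0],68],
    [[0,0,0],[0,0,0],78],
    [[0,0,0],[0,0,0],85],
  ],
)

```text
time: 22.05
eef_pos: [0.6009, -0.0851, 0.0317]
eef_rot: [-0.228, -3.133, 0.0]
ft_force: [-0.0, 0.7, 0.1]
opening: 0.0847
```

>>> apply_moves(
  plan=[
    [[0,0,-20],[0,0,0],85],
    [[0,0,-45],[0,0,0],85],
    [[0,0,-50],[0,0,0],85],
    [[0,0,-50],[0,0,0],85],
    [[0,0,0],[0,0,0],85],
  ],
)

```text
time: 22.55
eef_pos: [0.6068, -0.0867, 0.207]
eef_rot: [0.226, 3.115, -0.006]
ft_force: [0.7, -1.2, 0.2]
opening: 0.0849
```

```bash
python3 - <<'E'
from h import *
look('w10',.064,.085,near=(.601,-.085),r=.04)
go(.3624,.3455,.20,-8.3)
E
```

```text
864 z [0.0654 0.0733 0.0748] rect ((600.1370239257812, -84.54915618896484), (53.14973831176758, 53.081260681152344), 74.70639038085938) circ ((600.0997314453125, -84.72517395019531), 26.90723419189453)
now [ 0.6045 -0.0861  0.2028] shift now-frame [302.  392.   -1.3] | after-turn frame [301.9 392.1   2.8] turn [-0.09  0.65 -0.01]
```

>>> apply_moves(
  plan=[
    [[30,39,0],[0,0,0],85],
    [[30,39,0],[0,0,0],85],
    [[30,39,0],[0,0,0],85],
    [[30,39,0],[0,0,0],85],
    [[30,39,0],[0,0,0],85],
  ],
)

```text
time: 23.1
eef_pos: [0.4784, 0.1308, 0.195]
eef_rot: [-0.228, -3.13, 0.001]
ft_force: [0.6, 0.7, -0.4]
opening: 0.0851
```

>>> apply_moves(
  plan=[
    [[30,39,0],[0,0,0],85],
    [[30,39,0],[0,0,0],85],
    [[30,39,0],[0,0,0],85],
    [[30,39,0],[0,0,0],85],
    [[30,39,0],[0,0,0],85],
  ],
)

```text
time: 23.6
eef_pos: [0.3583, 0.345, 0.1952]
eef_rot: [-0.228, -3.131, 0.003]
ft_force: [0.7, -0.5, -0.4]
opening: 0.0853
```

>>> apply_moves(
  plan=[
    [[0,0,0],[0,0,0],85],
    [[0,0,0],[0,0,0],85],
    [[0,0,0],[0,0,0],85],
    [[0,0,0],[0,0,0],85],
    [[0,0,0],[0,0,0],85],
  ],
)

```text
time: 24.1
eef_pos: [0.3614, 0.343, 0.1968]
eef_rot: [-0.232, -3.133, 0.001]
ft_force: [-0.2, -0.3, 0.6]
opening: 0.0849
```

```bash
python3 - <<'E'
from h import *
look('w11',.008,.025,near=(.3624,.3455),r=.05)
go(.3624,.3455,.004,-8.3)
E
```

```text
2951 z [0.0147 0.0159 0.0171] rect ((362.3759460449219, 346.1231689453125), (59.0551872253418, 58.89251708984375), 80.29415130615234) circ ((362.4100646972656, 346.0048522949219), 29.900976181030273)
now [0.3613 0.3432 0.1969] shift now-frame [ -0.7   2.5 192.9] | after-turn frame [ -0.7   2.5 192.9] turn [-0.01 -0.   -0.15]
```

>>> apply_moves(
  plan=[
    [[-0.6,2.9,40],[0,0,0],85],
    [[0,0,50],[0,0,0],85],
    [[0,0,50],[0,0,0],85],
    [[0,0,35],[0,0,0],85],
    [[0,0,15],[0,0,0],82],
  ],
)

```text
time: 24.65
eef_pos: [0.3592, 0.3443, 0.0031]
eef_rot: [-0.23, -3.127, 0.007]
ft_force: [-1.0, -0.8, 0.5]
opening: 0.0818
```

>>> apply_moves(
  plan=[
    [[0,0,3],[0,0,0],78],
    [[0,0,2],[0,0,0],74],
    [[0,0,0],[0,0,0],72],
    [[0,0,0],[0,0,0],72],
    [[0,0,0],[0,0,0],72],
  ],
)

```text
time: 25.15
eef_pos: [0.3626, 0.3476, 0.0033]
eef_rot: [0.227, 3.131, 0.003]
ft_force: [0.0, -0.2, -0.0]
opening: 0.072
```

>>> apply_moves(
  plan=[
    [[0,0,1],[0,0,0],66],
    [[0,0,0.5],[0,0,0],56],
    [[0,0,0],[0,0,0],56],
    [[0,0,0],[0,0,0],56],
    [[0,0,0],[0,0,0],56],
  ],
)

```text
time: 25.65
eef_pos: [0.362, 0.3473, 0.0015]
eef_rot: [0.227, 3.133, 0.001]
ft_force: [-0.9, -0.9, 6.6]
opening: 0.0584
```

>>> apply_moves(
  plan=[
    [[0,0,-15],[0,0,0],56],
    [[0,0,-35],[0,0,0],56],
    [[0,0,-45],[0,0,0],56],
    [[0,0,-45],[0,0,0],56],
    [[0,0,-45],[0,0,0],56],
  ],
)

```text
time: 26.15
eef_pos: [0.3611, 0.3467, 0.1871]
eef_rot: [-0.227, -3.133, 0.0]
ft_force: [0.5, 0.2, -0.1]
opening: 0.0583
```

```bash
python3 - <<'E'
from h import *
im,d=bot.get_image('wrist'); cv2.imwrite('pics/w12.png',im); print(bot.get_state()['opening'])
go(.6178,.018,.187,-8.3)
E
```

```text
0.05813102008925818
now [0.3657 0.35   0.1959] shift now-frame [-297.2 -292.4    9.3] | after-turn frame [-297.4 -292.2    8.9] turn [0.59 0.65 0.02]
```

View pics/w12.png

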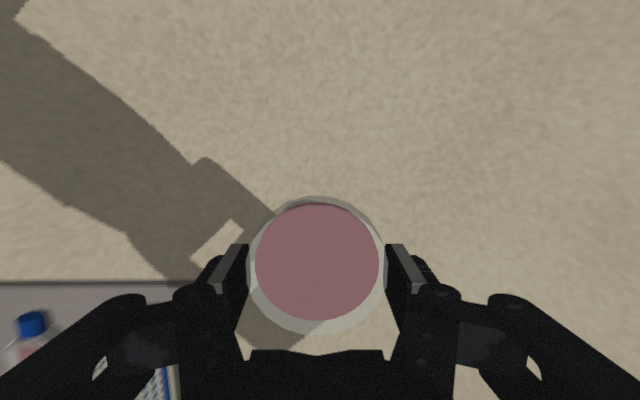

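The large dish is held level, centred at (317,265).

>>> apply_moves(
  plan=[
    [[-20,-20,0],[0,0,0],56],
    [[-31,-30,0],[0,0,0],56],
    [[-31,-30,0],[0,0,0],56],
    [[-31,-30,0],[0,0,0],56],
    [[-31,-30,0],[0,0,0],56],
  ],
)

```text
time: 26.7
eef_pos: [0.4844, 0.1863, 0.1853]
eef_rot: [0.227, 3.133, 0.0]
ft_force: [0.1, 0.2, -0.5]
opening: 0.0584
```

>>> apply_moves(
  plan=[
    [[-31,-30,0],[0,0,0],56],
    [[-31,-30,0],[0,0,0],56],
    [[-31,-30,0],[0,0,0],56],
    [[-31,-30,0],[0,0,0],56],
    [[-31,-30,0],[0,0,0],56],
  ],
)

```text
time: 27.2
eef_pos: [0.6161, 0.0153, 0.185]
eef_rot: [-0.228, -3.133, -0.0]
ft_force: [0.3, 0.1, 0.1]
opening: 0.0584
```

>>> apply_moves(
  plan=[
    [[0,0,0],[0,0,0],56],
    [[0,0,0],[0,0,0],56],
    [[0,0,0],[0,0,0],56],
    [[0,0,0],[0,0,0],56],
    [[0,0,0],[0,0,0],56],
  ],
)

```text
time: 27.7
eef_pos: [0.6149, 0.0181, 0.1856]
eef_rot: [-0.225, -3.133, -0.0]
ft_force: [-1.2, -0.3, 0.8]
opening: 0.0584
```

```bash
python3 - <<'E'
from h import *
print(bot.get_state()['opening']); go(.6178,.0175,.010,-8.3)
E
```

```text
0.0584134707679069
now [0.6149 0.0181 0.1856] shift now-frame [ -3.   -0.2 175.6] | after-turn frame [-2.900e+00 -1.000e-01  1.756e+02] turn [ 0.   -0.01  0.09]
```

>>> apply_moves(
  plan=[
    [[-3,-0.4,35],[0,0,0],56],
    [[0,0,45],[0,0,0],56],
    [[0,0,45],[0,0,0],56],
    [[0,0,35],[0,0,0],56],
    [[0,0,14],[0,0,0],56],
  ],
)

```text
time: 28.2
eef_pos: [0.6145, 0.0172, 0.0072]
eef_rot: [-0.225, -3.125, -0.001]
ft_force: [-0.4, -0.5, -0.4]
opening: 0.0583
```

>>> apply_moves(
  plan=[
    [[0,0,2],[0,0,0],56],
    [[0,0,0],[0,0,0],56],
    [[0,0,0],[0,0,0],56],
    [[0,0,0],[0,0,0],56],
    [[0,0,0],[0,0,0],56],
  ],
)

```text
time: 28.7
eef_pos: [0.6198, 0.0158, 0.0113]
eef_rot: [0.227, 3.13, -0.0]
ft_force: [-0.3, -1.1, 0.4]
opening: 0.0583
```

>>> apply_moves(
  plan=[
    [[0,0,1],[0,0,0],56],
    [[0,0,0.5],[0,0,0],56],
    [[0,0,0],[0,0,0],56],
    [[0,0,0],[0,0,0],56],
    [[0,0,0],[0,0,0],56],
  ],
)

```text
time: 29.2
eef_pos: [0.6184, 0.016, 0.0079]
eef_rot: [-0.228, -3.133, -0.0]
ft_force: [0.1, -0.1, -1.2]
opening: 0.0581
```

>>> apply_moves(
  plan=[
    [[0.5,1.2,1],[0,0,0],56],
    [[0,0,1],[0,0,0],56],
    [[0,0,0],[0,0,0],56],
    [[0,0,0],[0,0,0],56],
    [[0,0,0],[0,0,0],56],
  ],
)

```text
time: 29.7
eef_pos: [0.6181, 0.0173, 0.006]
eef_rot: [0.228, 3.133, -0.0]
ft_force: [0.8, -0.9, 0.1]
opening: 0.0584
```

>>> apply_moves(
  plan=[
    [[0,0,0.6],[0,0,0],56],
    [[0,0,0.6],[0,0,0],56],
    [[0,0,0],[0,0,0],56],
    [[0,0,0],[0,0,0],56],
    [[0,0,0],[0,0,0],56],
  ],
)

```text
time: 30.2
eef_pos: [0.6181, 0.0172, 0.0048]
eef_rot: [-0.228, -3.133, 0.0]
ft_force: [0.6, -0.1, -0.0]
opening: 0.0584
```

>>> apply_moves(
  plan=[
    [[0,0,0.5],[0,0,0],56],
    [[0,0,0.5],[0,0,0],56],
    [[0,0,0],[0,0,0],56],
    [[0,0,0],[0,0,0],56],
    [[0,0,0],[0,0,0],56],
  ],
)

```text
time: 30.7
eef_pos: [0.6185, 0.0172, 0.0046]
eef_rot: [0.227, 3.133, -0.0]
ft_force: [-1.8, 0.3, 5.6]
opening: 0.0586
```

Contact; release.

>>> apply_moves(
  plan=[
    [[0,0,-0.5],[0,0,0],56],
    [[0,0,0],[0,0,0],64],
    [[0,0,0],[0,0,0],72],
    [[0,0,0],[0,0,0],80],
    [[0,0,0],[0,0,0],80],
  ],
)

```text
time: 31.2
eef_pos: [0.6179, 0.0173, 0.004]
eef_rot: [-0.228, -3.133, 0.0]
ft_force: [0.2, -0.1, 0.1]
opening: 0.0802
```

>>> apply_moves(
  plan=[
    [[0,0,-20],[0,0,0],80],
    [[0,0,-45],[0,0,0],85],
    [[0,0,-50],[0,0,0],85],
    [[0,0,-50],[0,0,0],85],
    [[0,0,-30],[0,0,0],85],
  ],
)

```text
time: 31.7
eef_pos: [0.6201, 0.0171, 0.2044]
eef_rot: [0.227, 3.126, -0.0]
ft_force: [0.8, 1.3, 0.6]
opening: 0.085
```

>>> apply_moves(
  plan=[
    [[30,0,0],[0,0,0],85],
    [[0,0,0],[0,0,0],85],
    [[0,0,0],[0,0,0],85],
    [[0,0,0],[0,0,0],85],
    [[0,0,0],[0,0,0],85],
  ],
)

```text
time: 32.2
eef_pos: [0.5888, 0.0214, 0.1986]
eef_rot: [-0.228, -3.133, 0.0]
ft_force: [1.0, 0.0, -1.9]
opening: 0.0848
```

```bash
python3 - <<'E'
from h import *
look('w13',.011,.028,near=(.618,.0172),r=.042)
go(.3727,-.3357,.20,-8.3)
E
```

```text
2802 z [0.0177 0.0189 0.0201] rect ((618.9246826171875, 17.403945922851562), (58.299049377441406, 59.1698112487793), 81.0625) circ ((619.106689453125, 17.333812713623047), 30.044191360473633)
now [0.5888 0.0214 0.1986] shift now-frame [ 162.1 -384.6   -1.2] | after-turn frame [ 162.3 -384.6   -1.4] turn [-0.   -0.04 -0.02]
```

View pics/w13.png

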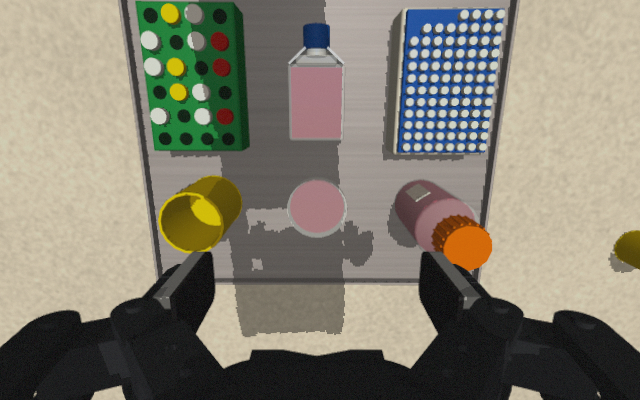

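The picture shows everything in line: large dish at (316,207) behind the flask (316,80), beaker at (200,215), bottle at (440,225). The dish measures (0.619, 0.0173).

>>> apply_moves(
  plan=[
    [[16.2,-38.5,0],[0,0,0],85],
    [[16.2,-38.5,0],[0,0,0],85],
    [[16.2,-38.5,0],[0,0,0],85],
    [[16.2,-38.5,0],[0,0,0],85],
    [[16.2,-38.5,0],[0,0,0],85],
  ],
)

```text
time: 32.75
eef_pos: [0.4799, -0.1586, 0.1991]
eef_rot: [0.227, 3.133, -0.0]
ft_force: [0.3, -0.2, -1.0]
opening: 0.0849
```

>>> apply_moves(
  plan=[
    [[16.2,-38.5,0],[0,0,0],85],
    [[16.2,-38.5,0],[0,0,0],85],
    [[16.2,-38.5,0],[0,0,0],85],
    [[16.2,-38.5,0],[0,0,0],85],
    [[16.2,-38.5,0],[0,0,0],85],
  ],
)

```text
time: 33.25
eef_pos: [0.3717, -0.3377, 0.1992]
eef_rot: [0.228, 3.133, -0.0]
ft_force: [0.2, -0.4, 0.0]
opening: 0.085
```

>>> apply_moves(
  plan=[
    [[0,0,0],[0,0,0],85],
    [[0,0,0],[0,0,0],85],
    [[0,0,0],[0,0,0],85],
    [[0,0,0],[0,0,0],85],
    [[0,0,0],[0,0,0],85],
  ],
)

```text
time: 33.75
eef_pos: [0.3731, -0.335, 0.1992]
eef_rot: [-0.224, -3.133, -0.0]
ft_force: [0.2, -0.3, -0.2]
opening: 0.0851
```

```bash
python3 - <<'E'
from h import *
look('w14',.006,.025,near=(.3727,-.3355),r=.04)
go(.3727,-.3355,.002,-8.3)
E
```

```text
1275 z [0.0116 0.013  0.0141] rect ((371.7191162109375, -337.7752380371094), (39.34420394897461, 38.833248138427734), 1.416602373123169) circ ((371.64068603515625, -337.7630615234375), 19.9135684967041)
now [ 0.3731 -0.3351  0.1993] shift now-frame [  0.3  -0.5 197.3] | after-turn frame [  0.3  -0.4 197.3] turn [0.01 0.   0.1 ]
```

>>> apply_moves(
  plan=[
    [[1,-2.9,40],[0,0,0],85],
    [[0,0,50],[0,0,0],80],
    [[0,0,50],[0,0,0],70],
    [[0,0,35],[0,0,0],60],
    [[0,0,14],[0,0,0],56],
  ],
)

```text
time: 34.3
eef_pos: [0.3692, -0.3354, 0.0066]
eef_rot: [-0.226, -3.128, -0.009]
ft_force: [0.2, -0.1, -0.3]
opening: 0.0558
```

>>> apply_moves(
  plan=[
    [[0,0,4],[0,0,0],54],
    [[0,0,2],[0,0,0],54],
    [[0,0,0],[0,0,0],54],
    [[0,0,0],[0,0,0],54],
    [[0,0,0],[0,0,0],54],
  ],
)

```text
time: 34.8
eef_pos: [0.3719, -0.3398, 0.0058]
eef_rot: [0.227, 3.131, -0.004]
ft_force: [-0.4, 0.2, -0.3]
opening: 0.0537
```

```bash
python3 - <<'E'
from h import *
go(.3717,-.3378,.0025,-8.3)
E
```

```text
now [ 0.3719 -0.3398  0.0058] shift now-frame [0.5 1.9 3.3] | after-turn frame [0.5 1.9 3.3] turn [-0.13  0.13 -0.01]
```

>>> apply_moves(
  plan=[
    [[0,1,2],[0,0,0],54],
    [[0,0,0],[0,0,0],50],
    [[0,0,0],[0,0,0],36],
    [[0,0,0],[0,0,0],36],
    [[0,0,0],[0,0,0],36],
  ],
)

```text
time: 35.3
eef_pos: [0.3713, -0.3378, 0.0026]
eef_rot: [0.228, 3.133, -0.0]
ft_force: [0.2, 2.0, 3.9]
opening: 0.0381
```

>>> apply_moves(
  plan=[
    [[0,0,0],[0,0,0],36],
    [[0,0,0],[0,0,0],36],
    [[0,0,0],[0,0,0],36],
    [[0,0,0],[0,0,0],36],
    [[0,0,0],[0,0,0],36],
  ],
)

```text
time: 35.8
eef_pos: [0.3713, -0.3378, 0.0026]
eef_rot: [0.228, 3.133, -0.0]
ft_force: [-0.9, 1.5, 5.2]
opening: 0.0379
```

>>> apply_moves(
  plan=[
    [[0,0,-15],[0,0,0],36],
    [[0,0,-35],[0,0,0],36],
    [[0,0,-45],[0,0,0],36],
    [[0,0,-45],[0,0,0],36],
    [[0,0,-40],[0,0,0],36],
  ],
)

```text
time: 36.3
eef_pos: [0.3712, -0.3377, 0.184]
eef_rot: [0.228, 3.133, -0.001]
ft_force: [-0.3, 0.2, 0.9]
opening: 0.0388
```

>>> apply_moves(
  plan=[
    [[0,0,0],[0,0,0],36],
    [[0,0,0],[0,0,0],36],
    [[0,0,0],[0,0,0],36],
    [[0,0,0],[0,0,0],36],
    [[0,0,0],[0,0,0],36],
  ],
)

```text
time: 36.8
eef_pos: [0.3705, -0.3368, 0.1804]
eef_rot: [-0.228, -3.131, -0.004]
ft_force: [0.4, 0.2, -1.0]
opening: 0.0378
```

```bash
python3 - <<'E'
from h import *
print(bot.get_state()['opening']); go(.6187,.0174,.18,-8.3)
E
```

```text
0.03781586477491892
now [ 0.3705 -0.3368  0.1804] shift now-frame [-194.4  386.3    0.9] | after-turn frame [-194.5  386.3    0.4] turn [ 0.15 -0.15 -0.01]
```

>>> apply_moves(
  plan=[
    [[-12,24,0],[0,0,0],36],
    [[-20,40,0],[0,0,0],36],
    [[-20,40,0],[0,0,0],36],
    [[-20,40,0],[0,0,0],36],
    [[-20,40,0],[0,0,0],36],
  ],
)

```text
time: 37.3
eef_pos: [0.4892, -0.1673, 0.1813]
eef_rot: [-0.228, -3.132, -0.001]
ft_force: [0.0, -0.2, 0.4]
opening: 0.0381
```

>>> apply_moves(
  plan=[
    [[-20,40,0],[0,0,0],36],
    [[-20,40,0],[0,0,0],36],
    [[-20,40,0],[0,0,0],36],
    [[-20,40,0],[0,0,0],36],
    [[-20,40,0],[0,0,0],36],
  ],
)

```text
time: 37.8
eef_pos: [0.617, 0.0163, 0.181]
eef_rot: [-0.227, -3.131, 0.0]
ft_force: [1.1, -1.1, -0.0]
opening: 0.0382
```

>>> apply_moves(
  plan=[
    [[-2,2,40],[0,0,0],36],
    [[0,0,40],[0,0,0],36],
    [[0,0,0],[0,0,0],36],
    [[0,0,0],[0,0,0],36],
    [[0,0,0],[0,0,0],36],
  ],
)

```text
time: 38.3
eef_pos: [0.6206, 0.0157, 0.1044]
eef_rot: [0.228, 3.13, -0.0]
ft_force: [0.4, -0.5, 0.4]
opening: 0.0383
```

```bash
python3 - <<'E'
from h import *
im,d=bot.get_image('wrist'); cv2.imwrite('pics/w15.png',im); print(bot.get_state()['opening']); go(.6187,.0174,.026,-8.3)
E
```

```text
0.03826185988826675
now [0.621  0.0156 0.1051] shift now-frame [ 2.9  1.5 79.1] | after-turn frame [ 2.5  1.5 79.1] turn [ 0.01  0.28 -0.05]
```

View pics/w15.png

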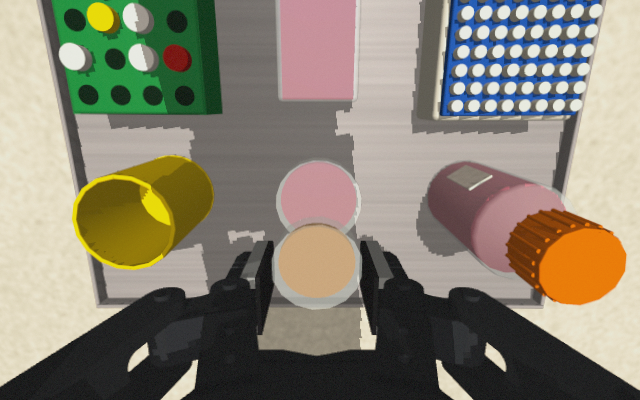

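The small dish is held level at (317,262), above the large dish (318,200).

>>> apply_moves(
  plan=[
    [[1.5,1.2,25],[0,0,0],36],
    [[0,0,25],[0,0,0],36],
    [[0,0,15],[0,0,0],36],
    [[0,0,6],[0,0,0],36],
    [[0,0,3],[0,0,0],36],
  ],
)

```text
time: 38.85
eef_pos: [0.6183, 0.0174, 0.0288]
eef_rot: [0.228, 3.132, -0.0]
ft_force: [0.2, 0.4, -0.2]
opening: 0.0384
```

>>> apply_moves(
  plan=[
    [[0,0,0],[0,0,0],36],
    [[0,0,0],[0,0,0],36],
    [[0,0,0],[0,0,0],36],
    [[0,0,0],[0,0,0],36],
    [[0,0,0],[0,0,0],36],
  ],
)

```text
time: 39.35
eef_pos: [0.6179, 0.0176, 0.0287]
eef_rot: [0.227, 3.133, -0.0]
ft_force: [0.4, 0.9, 0.2]
opening: 0.0383
```

>>> apply_moves(
  plan=[
    [[0,0,0],[0,0,0],36],
    [[0,0,0],[0,0,0],36],
    [[0,0,0],[0,0,0],36],
    [[0,0,0],[0,0,0],36],
    [[0,0,0],[0,0,0],36],
  ],
)

```text
time: 39.85
eef_pos: [0.6176, 0.0176, 0.0282]
eef_rot: [-0.228, -3.133, -0.0]
ft_force: [0.7, 0.0, 0.1]
opening: 0.038
```

```bash
python3 - <<'E'
from h import *
go(.6187,.0174,.0206,-8.3)
E
```

```text
now [0.6176 0.0176 0.0282] shift now-frame [-1.1 -0.1  7.6] | after-turn frame [-1.1 -0.1  7.6] turn [ 0.   -0.   -0.01]
```

>>> apply_moves(
  plan=[
    [[-1.1,0,2],[0,0,0],36],
    [[0,0,2],[0,0,0],36],
    [[0,0,1.5],[0,0,0],36],
    [[0,0,1],[0,0,0],36],
    [[0,0,0],[0,0,0],36],
  ],
)

```text
time: 40.35
eef_pos: [0.6185, 0.0175, 0.0215]
eef_rot: [-0.228, -3.133, -0.0]
ft_force: [-1.1, -0.3, 0.1]
opening: 0.0384
```

>>> apply_moves(
  plan=[
    [[0,0,0.3],[0,0,0],36],
    [[0,0,0.3],[0,0,0],36],
    [[0,0,0],[0,0,0],36],
    [[0,0,0],[0,0,0],36],
    [[0,0,0],[0,0,0],36],
  ],
)

```text
time: 40.85
eef_pos: [0.6188, 0.0174, 0.0212]
eef_rot: [0.228, 3.133, 0.0]
ft_force: [-0.4, 0.8, -0.9]
opening: 0.0384
```

>>> apply_moves(
  plan=[
    [[0,0,0.4],[0,0,0],36],
    [[0,0,0.4],[0,0,0],36],
    [[0,0,0],[0,0,0],36],
    [[0,0,0],[0,0,0],36],
    [[0,0,0],[0,0,0],36],
  ],
)

```text
time: 41.35
eef_pos: [0.6188, 0.0174, 0.0206]
eef_rot: [0.228, 3.133, -0.0]
ft_force: [-1.6, -1.2, 2.8]
opening: 0.0381
```

>>> apply_moves(
  plan=[
    [[0,0,-0.3],[0,0,0],36],
    [[0,0,0],[0,0,0],43],
    [[0,0,0],[0,0,0],50],
    [[0,0,0],[0,0,0],58],
    [[0,0,0],[0,0,0],58],
  ],
)

```text
time: 41.85
eef_pos: [0.6187, 0.0175, 0.0205]
eef_rot: [-0.228, -3.133, -0.0]
ft_force: [0.7, 0.8, 0.9]
opening: 0.0585
```

>>> apply_moves(
  plan=[
    [[0,0,-20],[0,0,0],60],
    [[0,0,-45],[0,0,0],70],
    [[0,0,-50],[0,0,0],85],
    [[0,0,-50],[0,0,0],85],
    [[0,0,-40],[0,0,0],85],
  ],
)

```text
time: 42.35
eef_pos: [0.6195, 0.0174, 0.2293]
eef_rot: [0.227, 3.13, -0.0]
ft_force: [0.4, -1.0, 0.0]
opening: 0.0848
```

>>> apply_moves(
  plan=[
    [[45,0,0],[0,0,0],85],
    [[45,0,-10],[0,0,0],85],
    [[0,0,0],[0,0,0],85],
    [[0,0,0],[0,0,0],85],
    [[0,0,0],[0,0,0],85],
  ],
)

```text
time: 42.85
eef_pos: [0.5307, 0.0303, 0.2361]
eef_rot: [0.228, 3.132, -0.0]
ft_force: [-0.3, 0.2, 0.0]
opening: 0.0849
```

```bash
python3 - <<'E'
from h import *
for nm,lo,hi,c,r in [('small',.0235,.045,(.6187,.0174),.04),('large',.011,.0225,(.6187,.0174),.042),('flask',.014,.036,(.504,.0345),.055),('bottle',.112,.135,(.632,.12),.04),('beaker',.064,.085,(.6,-.085),.04)]:
    print(nm); look('w16',lo,hi,near=c,r=r)
im,d=bot.get_image('scene'); cv2.imwrite('pics/scene1.png',im)
im,d=bot.get_image('top'); P=cloud(cam('top'),d).reshape(-1,3)
for nm,c,lo,r in [('buffer',(.486,-.335),.113,.04),('timer',(.548,.453),.012,.06)]:
    q=P[(np.nan_to_num(P[:,2])>lo)&(np.hypot(P[:,0]-c[0],P[:,1]-c[1])<r)]; print(nm,len(q),((q.max(0)+q.min(0))/2).round(3))
E
```

```text
small
1007 z [0.0283 0.0309 0.032 ] rect ((619.2427978515625, 17.633838653564453), (38.6756477355957, 39.624202728271484), 82.67405700683594) circ ((619.2290649414062, 17.731611251831055), 20.08596420288086)
large
1068 z [0.015  0.0189 0.0202] rect ((618.4599609375, 17.719226837158203), (58.10680389404297, 58.936363220214844), 81.70130920410156) circ ((618.865478515625, 17.74849510192871), 30.12420082092285)
flask
3932 z [0.024  0.0276 0.029 ] rect ((504.67120361328125, 33.754615783691406), (49.86591339111328, 97.2510757446289), 81.1620101928711) circ ((506.549072265625, 33.69498825073242), 51.58638381958008)
bottle
32 z [0.1123 0.1154 0.1194] rect ((631.0465087890625, 103.33110046386719), (17.409589767456055, 2.257584571838379), 0.943527102470398) circ ((631.0279541015625, 104.45974731445312), 8.704894065856934)
beaker
550 z [0.065  0.0725 0.0745] rect ((596.4398803710938, -78.80365753173828), (53.77126693725586, 41.1328125), 30.154726028442383) circ ((599.4711303710938, -84.30934143066406), 27.134817123413086)
buffer 98 [ 0.486 -0.334  0.119]
timer 383 [0.546 0.454 0.019]
```

View pics/w16.png

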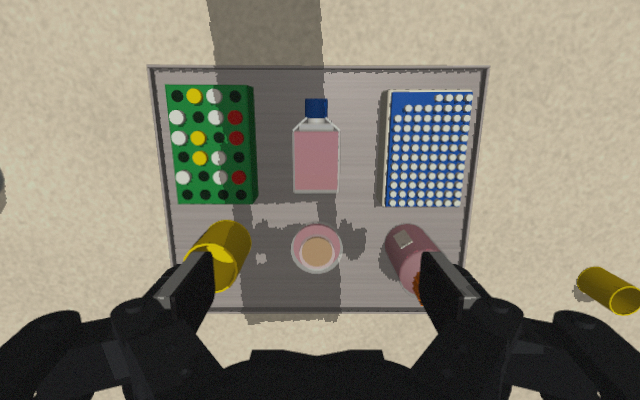

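View pics/scene1.png

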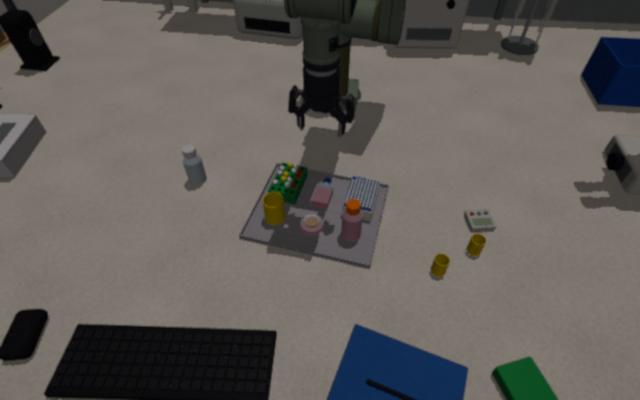

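Both pictures show the full layout standing as asked, with the small dish centred on the large one at (317,250) in the wrist view. The gripper is clear, and the buffer bottle and timer haven't moved.

```bash
python3 -c "
from station import bot
print(bot.hand_in())"
```

```text
the job is handed in; nothing more can be done
None
```

The tray is set out as asked and handed in, after about 43 s of the 128 s allowed. I placed the things in the order you named them: flask, medium bottle, waste beaker (the largest of the three yellow ones), large dish, then small dish.

The last wrist, scene and top pictures, with depth, showed:
- **Flask:** it lies flat midway between the tip box and the tube rack, within about 2 mm by pixels. It is square to the tray within about 1°, with its cap towards the robot.
- **Dishes:** the large dish is within about 1 mm of the line behind the flask. The small dish sits flat on it, centred within about 1 mm.
- **Medium bottle and waste beaker:** both stand upright, within about 1 mm of where I aimed. Each is 115 mm behind the centre of its box or rack.
- **Buffer bottle and timer:** both were still where they started, within 2 mm.

In the last wrist view the fingers partly hid the bottle and the beaker rim. Their positions come from clear depth measurements taken right after each was released, and the scene picture shows both still standing. No check failed.

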